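Tip the sorting tray: pins into the scale pan, tube rings stay

ROBOT

A 6-joint arm with a two-finger parallel gripper is mounted at the origin on a cart in front of the work surface, level with it; the furniture and walls round the work are solid. World frame = base frame: x ahead of the robot, y to its left, z up, the work surface at z = 0. Lengths are in mm, angles in rad, forces in N, time in s.
With the tool pointing down it reaches from about 300 to 775 mm from the base axis. Payload 14.6 kg.
Tool frame: the origin (TCP) lies on the centre line of the jaws, within the pads' length; the fingertips stand ahead of it and the grasp point (between the pads) is the TCP (manip.tip_reach is the z of the fingertips in the tool frame, in mm); z points along the fingers, y is the direction in which the jaws open and shut (so a half turn about z gives the same grasp; the last joint's range is limited). The gripper opens to 94 mm and grips with 3 to 60 N. Pads are 16 mm wide; open, the fingers measure 119 mm over their backs; the gripper's body (75 mm by 177 mm) begins 78 mm behind the grasp point.
Start: joints at [-1.204, 0.3, 1.521, -0, 1.321, -0.067], TCP at [231.169, -499.049, 224.446] pointing down, gripper open.
Joint ranges: [-3.03, 3.03], [-0.79, 2.21], [0.23, 2.52], [-1.04, 4.18], [0, 3.07], [-2.55, 2.55]. Speed limits (rad/s): [2.22, 2.22, 2.57, 3.14, 3.14, 3.14].

INTERFACE

Orientations are given as [roll, pitch, yaw] about the fixed x, y, z axes, in that order (R = Rz(yaw) Ry(pitch) Rx(roll)).
In Python, from cell import manip, camera, search_frame, masks_of, tip_of gives the robot as it stands.
- The arm moves only by the tool send_rows, never from a script. Its argument "plan" is a list of rows, each an object with "travel": the shift along the tool's x, y, z in mm, a list of three; "delta_rot": the turn, a rotation vector about the tool's x, y, z in degrees, a list of three; "fingers": the gripper's target within -1 to 1 (shut at 1, half-way at 0, fully open at -1). In form: [{"travel": [dx, dy, dz], "delta_rot": [wx, wy, wz], "fingers": fingers}, ...]. A call has 1 to 20 rows; each row shifts and turns the commanded pose from where the row before left it, along the tool's axes as they then stand; what a row does not reach is not made up. A row lasts 1/8 s, in which the tool goes at most 62.5 mm and 10.7 degrees, less where a joint would pass 70% of its speed; a pose out of reach is approached as far as the arm can. A call is refused whole if a number of a shift passes 62.5 or a number of a turn 10.7, either way. A call with a gripper value outside its range is refused whole. The fingers move at their own pace and stop on an object; "grip_force" is the grip in N (left out, the last holds). Time passes only in rows, so rows that do not move let the fingers close. It gives the time, the measured TCP pose, the force and the opening at its end, in the units of the state.
- manip.read_state(): the state, without advancing time (a new reading comes with each control period).
- camera(name): name is "scene" or "top" or "wrist"; returns a dict with "color" (400x640x3 uint8, red, green, blue), "z_map" (400x640 float32, mm along the optical axis (not along the pixel's ray), 0 where there is no reading), "fov_y" (degrees; the focal length in pixels is half the picture's height over the tangent of half this angle, whatever the lens; pixels are square), "cx", "cy" (the principal point, pixels), "world_from_camera" (4x4, takes a point from camera to world coordinates); the wrist camera has in their place "tool_from_camera" (4x4, takes a point from camera to tool coordinates, whose origin is the TCP and whose axes are the flange's). Camera axes: x right, y up, looking along -z (the intrinsics and any distortion apply to the point x, -y, -z); pixel columns grow to the right and rows downward; lengths in mm; the calibration is good to about 2 mm. A picture is of the moment at which its call begins: read the wrist's pose just before it.
- manip.sign_off(): hands the job in, once; it reports no verdict.
Trained networks look in the newest picture that a camera, given by its name, has taken for a name from the list of things; names that differ only in an ending like _2 or _b are one class to them, and where a whole thing is asked for, a point or a joint stands for the part that bears it (a point fixed in the world has none). Each returns a list of dicts, best first, with "confidence" (0 to 1); they miss things now and then, are a little off and sometimes report something else, mostly with a low value. They report only what shows in the picture. A call takes as long as a camera call.
- search_frame(name, camera): "at" ([x, y, z] in mm, in the coordinates of the camera as it stood for that picture, good to about 4 mm: the middle of the surface that is visible of it).
- masks_of(name, camera): "region" (400x640 bool, what is visible of it).
- tip_of(name, camera): "at" ([x, y, z] in mm, in the coordinates of the camera as it stood for that picture, good to about 4 mm: a listed point, or the origin of a listed thing).
The state is a dict: "clock": time; "joints": joint angles; "qd": joint speeds; "effort": joint torques, N m; "eef_pos": TCP position; "eef_rot": TCP orientation; "wrist_force": force on the tool from outside, world axes, zero at the start; "moment": the same for the moment, N m; "finger_gap": finger opening in mm.
Only numpy, scipy, OpenCV 4.12 (cv2) and the standard library are available. Lean on these libraries where they do the work, as an engineer would, in place of code of your own. Each camera call takes 0.05 s, during which the arm holds its last target. There are 200 camera calls.

TASK

Sort the mixed tray for weighing: slide the copper pan under the tray's mouth, then press the tray's thumb plate down until the tray comes up firm against its rubber stop - without forcing it - and hold it there until all three steel pins have slid out under the brass bar into the pan. Then ease the tray back up to level, never letting it spring back, and leave the two brass tube rings in the tray, the pins in the pan under the mouth, and the loupe and tweezers undisturbed.

Things in the scene. Friction and masses are not known exactly. Their poses are not given: they have to be found in the camera images.
- stand: Fixed grey stand (base 150 x 118 mm) carrying the tipping tray between two cheeks. Origin on the bench, below the tray's pivot, midway between the cheeks. The pivot axis runs along the stand's x, 85 mm up; the mouth looks to its -y. Under the tray stands the stop, a screw with a rubber tip, its height not given: it is set anew each day and meets the tray at some tilt from 0.36 to 0.62 rad.
- tray (a joint): Tilt of the tray, rad: 0 level, held there by a spring, growing as the mouth goes down. Pressing the thumb plate takes about 3 N at first, 4 to 7 N just short of the stop (part of it sideways, as the plate tilts); on the stop it climbs 2 to 5 N per mm of further travel. Over 16 N bends the tray. Let go, it would snap back at over 5 rad/s; ease it back below 2.5 rad/s, that is 0.15 m/s at the thumb plate.
- thumb_plate (a point): Middle of the top face of the thumb plate, a 40 x 36 mm ribbed black ledge on the tray's wall at the mouth end, on the stand's -x side, its outer edge turned up 3 mm. Level, it lies at (-82, -66, 101) mm in the stand's frame; it swings with the tray about the pivot, nearly straight down, 24 to 44 mm by the stop. Push it down from above.
- tray_floor (a point): Point on the tray's floor above the pivot, on the tray's middle line; turns with the tray (axes as the stand's when level). Bare metal tray, 122 mm wide, walls 20 mm high; floor from 78 mm behind the pivot to 82 mm before it. A brass bar crosses it 52 mm before the pivot, 11 mm over the floor: pins pass under it, tube rings do not. Pins slide from 0.18 to 0.28 rad of tilt on.
- tray_mouth (a point): Middle of the floor's edge at the mouth, where the pins drop out. 93 mm above the bench when level; at the stop 40 to 64 mm, and 69 to 80 mm from the pivot axis towards the stand's -y.
- pan_place (a point): Where the middle of the pan belongs, on the bench: on the tray's middle line, 108 mm from the pivot towards the stand's -y (pan's long side along the stand's x). There the rim passes below the tipped mouth.
- pan: Loose copper scale pan: oval bowl 187 mm long (its y) by 119 mm (its x), rim 26 to 29 mm high, thin walls sloping about 45 degrees, 0.12 kg. Origin: middle of its underside. It lies with its long side roughly along the stand's x (within 0.15 rad), 180 to 240 mm before the pivot and up to 25 mm off the tray's middle line. It slides easily on the bench when its rim is pushed.
- pin_a_mid (a point): Centre of one of three loose steel dowel pins, 8 mm thick, 21 mm long (along its y), 12 g, lying in the tray.
- pin_b_mid (a point): Centre of one of three loose steel dowel pins, 8 mm thick, 21 mm long (along its y), 12 g, lying in the tray.
- pin_c_mid (a point): Centre of one of three loose steel dowel pins, 8 mm thick, 21 mm long (along its y), 12 g, lying in the tray.
- collet_a_mid (a point): Centre of one of two loose brass tube rings (collets), 20 mm across, 16 mm high, standing in the tray among the pins.
- collet_b_mid (a point): Centre of one of two loose brass tube rings (collets), 20 mm across, 16 mm high, standing in the tray among the pins.
- loupe: Bystander: folding loupe, 24 x 32 x 19 mm, to the left of the stand. Origin: centre of its underside.
- tweezers: Bystander: steel tweezers, 165 mm long, 13 mm wide, 10 mm high, lying at the left. Origin: centre of its underside.

How it is judged (in metres and radians):
On the way, in this order (a step that is already met when the one before it is completed fails the run):
1. the pan stands under the tray's mouth, let go, with the tray still level (y of pan in the frame of stand between -0.145 and -0.075 m and x of pan in the frame of stand between -0.04 and 0.04 m and angle between pan's own z axis and vertical below 0.2 rad and value of joint tray below 0.05 rad and contact force between the fingers and pan below 0.1 N), for 0.2 s.
2. the tray is held down on its rubber stop (at least 3 N on the stop) and all three pins have gone into the pan (contact force between tray and stand above 3 N and x of pin_a_mid in the frame of pan between -0.058 and 0.058 m and y of pin_a_mid in the frame of pan between -0.092 and 0.092 m and z of pin_a_mid in the frame of pan between -0.002 and 0.03 m and x of pin_b_mid in the frame of pan between -0.058 and 0.058 m and y of pin_b_mid in the frame of pan between -0.092 and 0.092 m and z of pin_b_mid in the frame of pan between -0.002 and 0.03 m and x of pin_c_mid in the frame of pan between -0.058 and 0.058 m and y of pin_c_mid in the frame of pan between -0.092 and 0.092 m and z of pin_c_mid in the frame of pan between -0.002 and 0.03 m), for 0.3 s.
At the end, for the whole second after the job is handed in: All three pins lie in the pan, both tube rings are in the tray behind the bar, the tray is back level (within 0.03 rad), and the pan is at rest under the mouth: its middle 75 to 145 mm before the pivot axis (the stand's -y) and within 40 mm of the tray's middle line (x of pin_a_mid in the frame of pan between -0.058 and 0.058 m and y of pin_a_mid in the frame of pan between -0.092 and 0.092 m and z of pin_a_mid in the frame of pan between -0.002 and 0.03 m and x of pin_b_mid in the frame of pan between -0.058 and 0.058 m and y of pin_b_mid in the frame of pan between -0.092 and 0.092 m and z of pin_b_mid in the frame of pan between -0.002 and 0.03 m and x of pin_c_mid in the frame of pan between -0.058 and 0.058 m and y of pin_c_mid in the frame of pan between -0.092 and 0.092 m and z of pin_c_mid in the frame of pan between -0.002 and 0.03 m and y of collet_a_mid in the frame of tray_floor between -0.05 and 0.078 m and x of collet_a_mid in the frame of tray_floor between -0.06 and 0.06 m and z of collet_a_mid in the frame of tray_floor between 0 and 0.022 m and y of collet_b_mid in the frame of tray_floor between -0.05 and 0.078 m and x of collet_b_mid in the frame of tray_floor between -0.06 and 0.06 m and z of collet_b_mid in the frame of tray_floor between 0 and 0.022 m and y of pan in the frame of stand between -0.145 and -0.075 m and x of pan in the frame of stand between -0.04 and 0.04 m and angle between pan's own z axis and vertical below 0.2 rad and value of joint tray below 0.03 rad and linear speed of pan below 0.02 m/s); the robot touches nothing.
It fails at once if the tray is forced: the fingers press on it with more than 16 N (contact force between the fingers and tray above 16 N).
It fails at once if the tray is let spring back (faster than 2.5 rad/s) (velocity of joint tray below -2.5 rad/s).
It fails at once if the loupe or the tweezers are disturbed (moved more than 15 mm) (distance of any of loupe, tweezers from where it was at the start of the episode above 0.015 m).
It also fails if it takes over 48 s, if anything falls off the work surface, if the arm or the gripper's body presses on something with over 40 N, if the wrist force passes 120 N, or if a joint passes its speed limit or range.

## Working session

There is one attempt and no reset: what is moved stays moved. The work goes in short steps, Python scripts to look and compute and a tool call to move; the robot and the scene stay as the last step left them, time stands still between calls to the robot, and variables do not carry over. Pictures are saved under pics/ and viewed, about 8 in all and at most 12, crops included, and the job is handed in when it is done.

Besides the shell and the picture viewer there is one more tool, called after ">>>" as name(argument=value, ...), one argument or row to a line, values as JSON. send_rows: Moves the arm, as the interface text tells. Its arguments: {"type":"object","properties":{"plan":{"type":"array"},"grip_force":{"type":"number"}},"required":["plan"]}

```bash
mkdir -p pics
cat > h.py <<'E'
import numpy as np, cv2
from cell import manip, camera, search_frame, masks_of, tip_of
def W(c,p): return (np.array(c["world_from_camera"])@np.r_[p,1])[:3]
def save(c,n): cv2.imwrite("pics/"+n,c["color"][:,:,::-1])
E
python3 - <<'E'
from h import *
print(manip.read_state(), manip.tip_reach)
for n in ["scene","top"]:
    c=camera(n); save(c,n+"0.png")
    for k in ["stand","thumb_plate","tray_floor","tray_mouth","pan_place","pan","pin_a_mid","collet_a_mid","loupe","tweezers"]:
        print(n,k,[(np.round(W(c,r["at"])).tolist(),round(r["confidence"],2)) for r in tip_of(k,n)[:4]])
E
```

```text
{'clock': 0.0, 'joints': array([-1.20358365e+00,  3.00480687e-01,  1.52160391e+00,  1.02501066e-05,
        1.32069538e+00, -6.65656306e-02]), 'qd': array([0.00084519, 0.00116269, 0.00028613, 0.00081458, 0.00245841,
       0.00010756]), 'effort': array([ 8.67233175e-04, -5.31812954e+01, -3.52737844e+01,  7.08105136e-02,
        2.44845764e-02, -9.45825741e-05]), 'eef_pos': array([ 231.09335789, -498.82062106,  223.87140096]), 'eef_rot': array([-3.14040861e+00, -8.88831560e-05,  4.33775707e-01]), 'wrist_force': array([-0.26511264, -0.10744249,  0.02872381]), 'moment': array([ 0.01655366, -0.04872781, -0.05017637]), 'finger_gap': 94.66868024773093} 19.0
scene stand [([559.0, 57.0, 3.0], 0.58)]
scene thumb_plate [([483.0, -8.0, 95.0], 0.89)]
scene tray_floor [([590.0, 341.0, 1.0], 0.7), ([556.0, 63.0, 94.0], 0.62)]
scene tray_mouth [([556.0, -18.0, 90.0], 0.75), ([579.0, 110.0, 95.0], 0.3), ([560.0, -142.0, -1.0], 0.25)]
scene pan_place []
scene pan [([559.0, -141.0, 0.0], 0.79), ([537.0, 111.0, 102.0], 0.32)]
scene pin_a_mid [([554.0, 86.0, 99.0], 0.48)]
scene collet_a_mid [([604.0, 122.0, 98.0], 0.41)]
scene loupe [([473.0, 229.0, -3.0], 0.74)]
scene tweezers [([594.0, 340.0, 3.0], 0.82), ([581.0, 110.0, 93.0], 0.73)]
top stand []
top thumb_plate [([478.0, -8.0, 98.0], 0.93), ([602.0, 338.0, 0.0], 0.28)]
top tray_floor [([560.0, 67.0, 91.0], 0.93)]
top tray_mouth [([566.0, -16.0, 89.0], 0.89), ([478.0, -10.0, 98.0], 0.56)]
top pan_place []
top pan [([560.0, -143.0, -1.0], 0.8), ([602.0, 119.0, 94.0], 0.44)]
top pin_a_mid [([561.0, 83.0, 92.0], 0.51)]
top collet_a_mid [([599.0, 120.0, 100.0], 0.36)]
top loupe [([472.0, 230.0, 1.0], 0.57)]
top tweezers [([602.0, 337.0, 1.0], 0.47)]
```

View pics/top0.png

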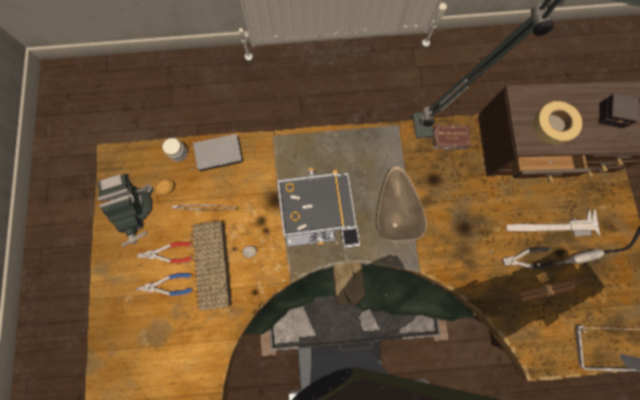

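View pics/scene0.png

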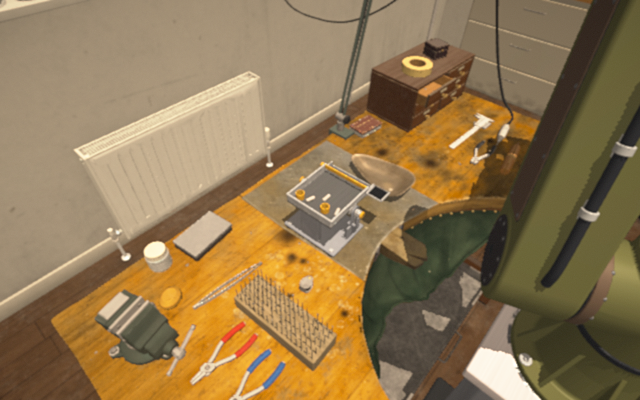

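Run:
```python
from h import *
c=camera("top")
f=200/np.tan(np.radians(c["fov_y"]/2))
Z=c["z_map"]; v,u=np.mgrid[:400,:640]
P=np.stack([(u-c["cx"])/f*Z,-(v-c["cy"])/f*Z,-Z,np.ones_like(Z)],-1)@np.array(c["world_from_camera"]).T
def rect(n,lo,hi):
    rs=masks_of(n,"top")
    if not rs: print(n,"none");return
    m=rs[0]["region"]&(Z>0); p=P[m][:,:3]
    q=p[(p[:,2]>lo)&(p[:,2]<hi)]
    print(n,len(p),np.round(np.percentile(p,[2,50,98],axis=0)).tolist(),cv2.minAreaRect(q[:,:2].astype(np.float32)))
rect("pan",15,40); rect("thumb_plate",85,110); rect("tray_floor",100,125); rect("tray_floor",85,100)
```

```text
pan 2713 [[473.0, -195.0, -2.0], [545.0, -147.0, 10.0], [643.0, -90.0, 27.0]] ((560.0062255859375, -139.3031463623047), (185.40362548828125, 116.72489166259766), 2.595025062561035)
thumb_plate 4131 [[470.0, -18.0, 89.0], [554.0, 53.0, 93.0], [620.0, 139.0, 115.0]] ((538.664306640625, 58.45903015136719), (164.5548553466797, 159.34573364257812), 2.504032611846924)
tray_floor 4160 [[472.0, -18.0, 89.0], [557.0, 54.0, 93.0], [620.0, 139.0, 115.0]] ((540.3668212890625, 60.68794631958008), (167.82318115234375, 161.24168395996094), 3.4697883129119873)
tray_floor 4160 [[472.0, -18.0, 89.0], [557.0, 54.0, 93.0], [620.0, 139.0, 115.0]] ((539.7804565429688, 58.36559295654297), (159.46910095214844, 159.67477416992188), 2.5837912559509277)
```

Top view: the tray is at about columns 280–358, with its mouth to the right (world -y). The thumb plate is the black patch at (350,236) and the pan at (402,205). The networks agree with this. The stand is at about (559,64) with yaw about 0.045. I'll turn the jaws along the stand's x and go to the pan's -y side.

>>> send_rows(
  plan=[
    {"travel":[0,0,0],"delta_rot":[0,0,-10],"fingers":-1},
    {"travel":[0,0,0],"delta_rot":[0,0,-10],"fingers":-1},
    {"travel":[0,0,0],"delta_rot":[0,0,-10],"fingers":-1},
    {"travel":[0,0,0],"delta_rot":[0,0,-10],"fingers":-1},
    {"travel":[0,0,0],"delta_rot":[0,0,-10],"fingers":-1},
    {"travel":[0,0,0],"delta_rot":[0,0,-10],"fingers":-1},
    {"travel":[0,0,0],"delta_rot":[0,0,-7.7],"fingers":-1},
    {"travel":[28,38,0],"delta_rot":[0,0,0],"fingers":-1},
    {"travel":[28,38,0],"delta_rot":[0,0,0],"fingers":-1},
    {"travel":[28,38,0],"delta_rot":[0,0,0],"fingers":-1},
    {"travel":[28,38,0],"delta_rot":[0,0,0],"fingers":-1},
    {"travel":[28,38,0],"delta_rot":[0,0,0],"fingers":-1},
    {"travel":[28,38,0],"delta_rot":[0,0,0],"fingers":-1},
    {"travel":[28,38,0],"delta_rot":[0,0,0],"fingers":-1},
    {"travel":[28,38,0],"delta_rot":[0,0,0],"fingers":-1},
    {"travel":[28,38,0],"delta_rot":[0,0,0],"fingers":-1},
    {"travel":[0,0,0],"delta_rot":[0,0,0],"fingers":-1},
  ],
)

```text
clock: 3.48
eef_pos: [563.2, -230.0, 223.9]
eef_rot: [-3.141, -0.0, 1.619]
wrist_force: [-0.1, -1.2, 0.1]
finger_gap: 93.8
```

Run:
```python
from h import *
from scipy.spatial.transform import Rotation as R
s=manip.read_state(); c=camera("wrist")
T=np.eye(4);T[:3,:3]=R.from_euler("xyz",s["eef_rot"]).as_matrix();T[:3,3]=s["eef_pos"]
c["world_from_camera"]=T@np.array(c["tool_from_camera"])
save(c,"w1.png")
for k in ["thumb_plate","tray_floor","tray_mouth","pan"]:
    print(k,[(np.round(W(c,r["at"])).tolist(),round(r["confidence"],2)) for r in tip_of(k,"wrist")[:2]])
f=200/np.tan(np.radians(c["fov_y"]/2)); Z=c["z_map"]; v,u=np.mgrid[:400,:640]
P=np.stack([(u-c["cx"])/f*Z,-(v-c["cy"])/f*Z,-Z,np.ones_like(Z)],-1)@c["world_from_camera"].T
m=masks_of("pan","wrist")[0]["region"]&(Z>0); p=P[m][:,:3]
for x in range(470,660,20):
    q=p[abs(p[:,0]-x)<10]
    if len(q): print(x,len(q),np.round([q[:,1].min(),q[:,1].max(),q[:,2].max()]))
```

```text
thumb_plate []
tray_floor []
tray_mouth []
pan [([564.0, -144.0, 1.0], 0.88)]
470 950 [-191.  -97.   30.]
490 2099 [-201.  -85.   29.]
510 2087 [-202.  -79.   29.]
530 1979 [-202.  -79.   30.]
550 1826 [-199.  -82.   29.]
570 1657 [-194.  -94.   30.]
590 1463 [-193. -100.   30.]
610 1238 [-183. -107.   32.]
630 985 [-175. -116.   32.]
650 398 [-166. -121.   31.]
```

View pics/w1.png

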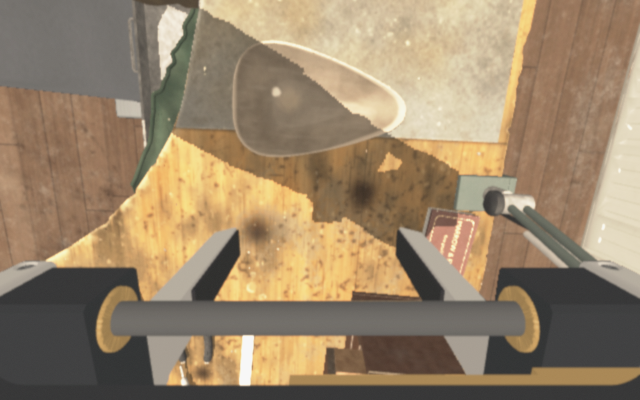

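The pan is pear-shaped and wider at the near end, so I'll yaw the jaws about 7° to touch the rim at two points. Then I'll descend and push.

>>> send_rows(
  plan=[
    {"travel":[0,-8,20],"delta_rot":[0,0,-7],"fingers":-1},
    {"travel":[0,0,45],"delta_rot":[0,0,0],"fingers":-1},
    {"travel":[0,0,45],"delta_rot":[0,0,0],"fingers":-1},
    {"travel":[0,0,45],"delta_rot":[0,0,0],"fingers":-1},
    {"travel":[0,0,30],"delta_rot":[0,0,0],"fingers":-1},
    {"travel":[0,0,11],"delta_rot":[0,0,0],"fingers":-1},
    {"travel":[10,1.7,0],"delta_rot":[0,0,0],"fingers":-1},
    {"travel":[10,1.7,0],"delta_rot":[0,0,0],"fingers":-1},
    {"travel":[5,0.8,0],"delta_rot":[0,0,0],"fingers":-1},
    {"travel":[7,1.2,0],"delta_rot":[0,0,0],"fingers":-1},
    {"travel":[7,1.2,0],"delta_rot":[0,0,0],"fingers":-1},
    {"travel":[7,1.2,0],"delta_rot":[0,0,0],"fingers":-1},
    {"travel":[7,1.2,0],"delta_rot":[0,0,0],"fingers":-1},
    {"travel":[7,1.2,0],"delta_rot":[0,0,0],"fingers":-1},
    {"travel":[7,1.2,0],"delta_rot":[0,0,0],"fingers":-1},
    {"travel":[5,0.8,0],"delta_rot":[0,0,0],"fingers":-1},
    {"travel":[2,0.3,0],"delta_rot":[0,0,0],"fingers":-1},
  ],
)

```text
clock: 5.9
eef_pos: [553.6, -157.0, 28.4]
eef_rot: [-3.142, -0.0, 1.738]
wrist_force: [-0.1, -1.1, 0.3]
finger_gap: 94.1
```

Run:
```python
from h import *
for n in ["top","scene"]:
    c=camera(n)
    print([(np.round(W(c,r["at"])).tolist(),round(r["confidence"],2)) for r in tip_of("pan",n)[:2]])
s=manip.read_state(); print(s["eef_pos"],s["wrist_force"],s["clock"])
```

```text
[([561.0, -103.0, -0.0], 0.88)]
[([558.0, -98.0, 1.0], 0.89), ([474.0, 227.0, 3.0], 0.58)]
[ 553.61258493 -157.42559517   28.39811646] [ 0.08095718 -0.22055404  0.01806677] 6.1
```

>>> send_rows(
  plan=[
    {"travel":[5,1.2,0],"delta_rot":[0,0,0],"fingers":-1},
    {"travel":[7,1.4,0],"delta_rot":[0,0,0],"fingers":-1},
    {"travel":[7,1.4,0],"delta_rot":[0,0,0],"fingers":-1},
    {"travel":[7,1.4,0],"delta_rot":[0,0,0],"fingers":-1},
    {"travel":[7,1.4,0],"delta_rot":[0,0,0],"fingers":-1},
    {"travel":[7,1.4,0],"delta_rot":[0,0,0],"fingers":-1},
    {"travel":[7,1.4,0],"delta_rot":[0,0,0],"fingers":-1},
    {"travel":[4,0.7,0],"delta_rot":[0,0,0],"fingers":-1},
    {"travel":[2,0.3,0],"delta_rot":[0,0,0],"fingers":-1},
    {"travel":[0,0,0],"delta_rot":[0,0,0],"fingers":-1},
    {"travel":[-20,0,0],"delta_rot":[0,0,0],"fingers":-1},
    {"travel":[-30,0,0],"delta_rot":[0,0,0],"fingers":-1},
    {"travel":[0,0,-40],"delta_rot":[0,0,0],"fingers":1},
    {"travel":[0,0,-50],"delta_rot":[0,0,0],"fingers":1},
    {"travel":[0,0,-50],"delta_rot":[0,0,0],"fingers":1},
    {"travel":[0,0,0],"delta_rot":[0,0,0],"fingers":1},
  ],
)

```text
clock: 8.1
eef_pos: [565.0, -154.5, 172.5]
eef_rot: [3.135, 0.003, 1.737]
wrist_force: [-0.2, -0.8, -1.2]
finger_gap: 57.3
```

Run:
```python
from h import *
for n in ["top","scene"]:
    c=camera(n); save(c,n+"2.png")
    for k in ["pan","thumb_plate","tray_mouth","tray_floor"]:
        print(n,k,[(np.round(W(c,r["at"])).tolist(),round(r["confidence"],2)) for r in tip_of(k,n)[:2]])
    if n=="top":
        f=200/np.tan(np.radians(c["fov_y"]/2)); Z=c["z_map"]; v,u=np.mgrid[:400,:640]
        P=np.stack([(u-c["cx"])/f*Z,-(v-c["cy"])/f*Z,-Z,np.ones_like(Z)],-1)@np.array(c["world_from_camera"]).T
        cr=cv2.resize(c["color"][160:260,260:440],(720,400),interpolation=cv2.INTER_CUBIC); cv2.imwrite("pics/c2.png",cr[:,:,::-1])
        for vv in range(228,248,3): print(vv,np.round(P[vv,336:366:4,:3]).astype(int).tolist())
s=manip.read_state(); print(s["eef_pos"],s["eef_rot"],s["wrist_force"],s["clock"])
```

```text
top pan [([563.0, -50.0, -1.0], 0.85)]
top thumb_plate [([478.0, -9.0, 97.0], 0.71)]
top tray_mouth [([563.0, -20.0, 90.0], 0.88)]
top tray_floor [([556.0, 66.0, 91.0], 0.96), ([472.0, 229.0, 1.0], 0.37)]
228 [[500, 24, 114], [499, 15, 115], [499, 6, 110], [385, 79, 907], [499, -12, 99], [498, -21, 102], [512, -43, 1], [511, -53, 2]]
231 [[509, 17, 0], [506, 8, 19], [494, 6, 101], [494, -3, 99], [493, -11, 99], [492, -20, 101], [504, -42, 5], [503, -52, 3]]
234 [[502, 17, -2], [498, 10, 24], [487, 7, 102], [487, -2, 100], [486, -11, 97], [485, -19, 100], [496, -41, 6], [495, -50, 9]]
237 [[495, 18, 0], [494, 8, 1], [481, 8, 100], [480, -1, 102], [479, -10, 101], [479, -19, 101], [488, -39, 12], [487, -49, 11]]
240 [[487, 19, -1], [486, 9, 0], [475, 8, 96], [474, -1, 98], [473, -9, 100], [472, -18, 102], [480, -37, 20], [479, -47, 20]]
243 [[480, 19, -3], [479, 10, -3], [468, 9, 101], [467, 0, 102], [466, -8, 100], [466, -17, 101], [472, -35, 26], [471, -45, 28]]
246 [[473, 20, -2], [472, 11, 0], [461, 10, 103], [460, 1, 102], [460, -7, 104], [469, -29, -2], [468, -38, -1], [467, -48, -2]]
scene pan [([561.0, -47.0, 1.0], 0.59)]
scene thumb_plate [([480.0, -5.0, 97.0], 0.92), ([558.0, 63.0, 91.0], 0.51)]
scene tray_mouth [([556.0, -20.0, 90.0], 0.69)]
scene tray_floor [([555.0, 63.0, 94.0], 0.63)]
[ 563.48554483 -152.66058796  167.92990043] [-3.14082697e+00 -3.66939149e-04  1.73760344e+00] [ 0.07807117 -0.63587265 -0.45272373] 8.6
```

View pics/c2.png

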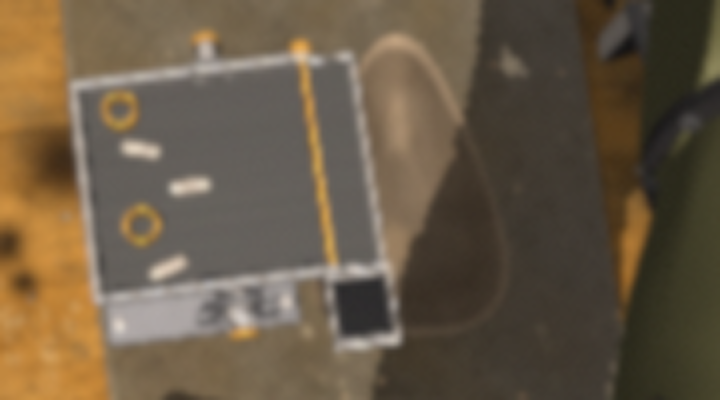

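The pan sits under the mouth, at about (562,-48), which is stand y of about -112 mm. Next I go above the thumb plate at about (479.5,-7,100) with the fingers shut.

>>> send_rows(
  plan=[
    {"travel":[0,0,0],"delta_rot":[0,0,6.8],"fingers":1},
    {"travel":[30,-15.3,0],"delta_rot":[0,0,0],"fingers":1},
    {"travel":[30,-15.3,0],"delta_rot":[0,0,0],"fingers":1},
    {"travel":[30,-15.3,0],"delta_rot":[0,0,0],"fingers":1},
    {"travel":[30,-15.3,0],"delta_rot":[0,0,0],"fingers":1},
    {"travel":[29.5,-15.3,0],"delta_rot":[0,0,0],"fingers":1},
    {"travel":[0,0,20],"delta_rot":[0,0,0],"fingers":1},
    {"travel":[0,0,18],"delta_rot":[0,0,0],"fingers":1},
    {"travel":[0,0,0],"delta_rot":[0,0,0],"fingers":1},
    {"travel":[0,0,0],"delta_rot":[0,0,0],"fingers":1},
  ],
)

```text
clock: 9.85
eef_pos: [480.3, -7.1, 131.1]
eef_rot: [3.141, 0.0, 1.619]
wrist_force: [-0.1, -0.3, -0.7]
finger_gap: 0.6
```

Run:
```python
from h import *
c=camera("scene"); 
cr=cv2.resize(c["color"][140:280,270:450],(720,560),interpolation=cv2.INTER_CUBIC); cv2.imwrite("pics/c3.png",cr[:,:,::-1])
s=manip.read_state(); print(s["eef_pos"],s["eef_rot"],s["wrist_force"],s["clock"],s["finger_gap"])
```

```text
[480.42476054  -7.0770838  131.22089794] [3.14046125e+00 1.32230113e-04 1.61881071e+00] [0.29975736 0.17823752 0.10002066] 9.9 0.4183198320033175
```

View pics/c3.png

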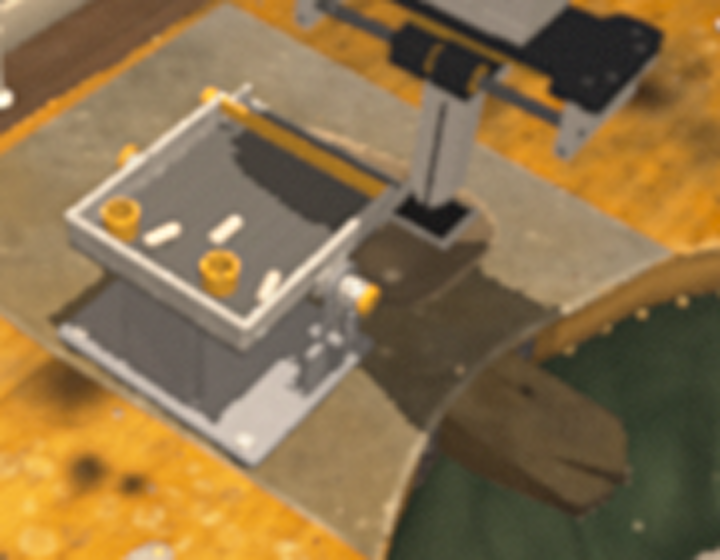

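The closed fingers stand about 11 mm above the black thumb plate. The pins and rings are still in the tray. Pressing now.

>>> send_rows(
  plan=[
    {"travel":[0,0,4],"delta_rot":[0,0,0],"fingers":1},
    {"travel":[0,0,3],"delta_rot":[0,0,0],"fingers":1},
    {"travel":[0,0,3],"delta_rot":[0,0,0],"fingers":1},
    {"travel":[0,0,2],"delta_rot":[0,0,0],"fingers":1},
    {"travel":[0,0,2],"delta_rot":[0,0,0],"fingers":1},
    {"travel":[0,0,2],"delta_rot":[0,0,0],"fingers":1},
    {"travel":[0,0,2],"delta_rot":[0,0,0],"fingers":1},
    {"travel":[0,0,2],"delta_rot":[0,0,0],"fingers":1},
    {"travel":[0,0,2],"delta_rot":[0,0,0],"fingers":1},
    {"travel":[0,0,2],"delta_rot":[0,0,0],"fingers":1},
    {"travel":[0,0,0],"delta_rot":[0,0,0],"fingers":1},
  ],
)

```text
clock: 11.28
eef_pos: [480.0, -7.0, 106.3]
eef_rot: [3.142, -0.0, 1.619]
wrist_force: [1.9, -4.2, 3.1]
finger_gap: 0.4
```

```bash
cat > f.py <<'E'
from h import *
F=[];
for i in range(4):
    camera("scene"); s=manip.read_state(); F.append(s["wrist_force"])
print(np.round(F,1).tolist(),s["eef_pos"],s["clock"])
E
python3 f.py
```

```text
[[0.7, -4.1, 3.0], [0.6, -2.7, 3.3], [0.9, -3.8, 3.9], [0.5, -4.7, 5.2]] [480.04680601  -6.9876501  106.52322328] 11.475
```

>>> send_rows(
  plan=[
    {"travel":[-1,0,1],"delta_rot":[0,0,0],"fingers":1},
    {"travel":[-1,0,1],"delta_rot":[0,0,0],"fingers":1},
    {"travel":[0,0,1.5],"delta_rot":[0,0,0],"fingers":1},
    {"travel":[0,0,1.5],"delta_rot":[0,0,0],"fingers":1},
    {"travel":[0,0,1.5],"delta_rot":[0,0,0],"fingers":1},
    {"travel":[0,0,1.5],"delta_rot":[0,0,0],"fingers":1},
    {"travel":[0,0,0],"delta_rot":[0,0,0],"fingers":1},
  ],
)

```text
clock: 12.35
eef_pos: [480.1, -9.0, 98.4]
eef_rot: [-3.141, -0.0, 1.619]
wrist_force: [0.1, 1.1, 4.0]
finger_gap: 0.4
```

```bash
python3 f.py
```

```text
[[-1.3, 0.1, 3.3], [-1.4, 0.5, 3.3], [-0.6, 0.4, 3.6], [-1.0, 0.3, 4.7]] [480.10502355  -9.00377364  98.48585995] 12.55
```

>>> send_rows(
  plan=[
    {"travel":[0.1,0,0.8],"delta_rot":[0,0,0],"fingers":1},
    {"travel":[0.1,0,0.8],"delta_rot":[0,0,0],"fingers":1},
    {"travel":[0,0,0],"delta_rot":[0,0,0],"fingers":1},
  ],
)

```text
clock: 12.92
eef_pos: [480.1, -8.8, 96.8]
eef_rot: [-3.141, -0.0, 1.619]
wrist_force: [-0.2, 0.4, 3.3]
finger_gap: 0.3
```

>>> send_rows(
  plan=[
    {"travel":[0.1,0,0.8],"delta_rot":[0,0,0],"fingers":1},
    {"travel":[0.1,0,0.8],"delta_rot":[0,0,0],"fingers":1},
    {"travel":[0,0,0],"delta_rot":[0,0,0],"fingers":1},
  ],
)

```text
clock: 13.3
eef_pos: [480.1, -8.6, 95.2]
eef_rot: [-3.142, -0.0, 1.619]
wrist_force: [-0.2, 0.2, 3.7]
finger_gap: 0.4
```

>>> send_rows(
  plan=[
    {"travel":[0.1,0,0.8],"delta_rot":[0,0,0],"fingers":1},
    {"travel":[0.1,0,0.8],"delta_rot":[0,0,0],"fingers":1},
    {"travel":[0,0,0],"delta_rot":[0,0,0],"fingers":1},
  ],
)

```text
clock: 13.68
eef_pos: [480.1, -8.4, 93.6]
eef_rot: [-3.142, -0.0, 1.619]
wrist_force: [0.0, 1.3, 4.0]
finger_gap: 0.5
```

>>> send_rows(
  plan=[
    {"travel":[0.1,0,0.8],"delta_rot":[0,0,0],"fingers":1},
    {"travel":[0.1,0,0.8],"delta_rot":[0,0,0],"fingers":1},
    {"travel":[0,0,0],"delta_rot":[0,0,0],"fingers":1},
  ],
)

```text
clock: 14.05
eef_pos: [480.1, -8.1, 92.2]
eef_rot: [3.141, -0.0, 1.619]
wrist_force: [-2.1, 0.6, 7.2]
finger_gap: 0.7
```

```bash
python3 f.py
```

```text
[[-1.8, 0.9, 7.4], [-2.0, 1.3, 6.8], [-2.5, 0.3, 5.7], [-2.3, 0.7, 7.5]] [480.12977088  -8.17305012  92.24925224] 14.25
```

>>> send_rows(
  plan=[
    {"travel":[0,0,0.4],"delta_rot":[0,0,0],"fingers":1},
    {"travel":[0,0,0.4],"delta_rot":[0,0,0],"fingers":1},
    {"travel":[0,0,0],"delta_rot":[0,0,0],"fingers":1},
  ],
)

```text
clock: 14.62
eef_pos: [480.2, -8.2, 91.6]
eef_rot: [3.141, 0.0, 1.619]
wrist_force: [-3.0, 1.0, 8.5]
finger_gap: 0.3
```

```bash
python3 f.py
python3 - <<'E'
from h import *
ims=[]
for n,b in [("scene",(140,280,270,450)),("top",(160,260,260,440))]:
    c=camera(n); a=c["color"][b[0]:b[1],b[2]:b[3]]; ims.append(cv2.resize(a,(540,int(540*a.shape[0]/a.shape[1])),interpolation=cv2.INTER_CUBIC)[:300] if n=="top" else cv2.resize(a[:100],(540,300),interpolation=cv2.INTER_CUBIC))
cv2.imwrite("pics/c4.png",np.vstack(ims)[:,:,::-1])
E
```

```text
[[-1.7, -0.4, 8.2], [-2.1, 0.7, 8.1], [-1.7, 0.7, 8.3], [-2.6, -0.6, 9.1]] [480.23196228  -8.21697501  91.59010187] 14.825
```

View pics/c4.png

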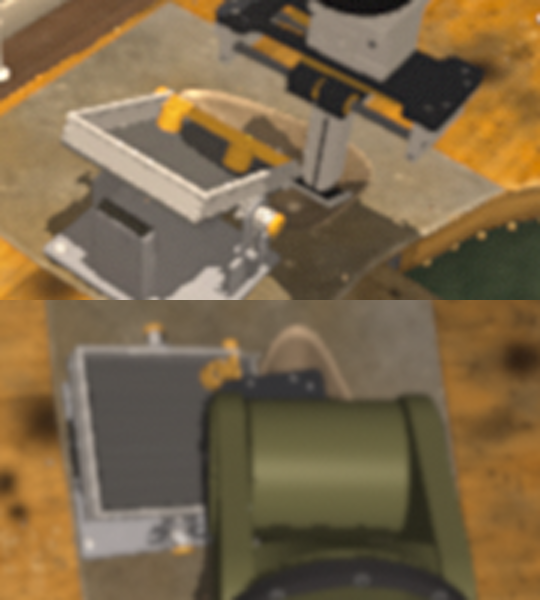

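The rings rest against the bar and no pins show on the floor. I'll press a touch more for margin, then check the pins.

>>> send_rows(
  plan=[
    {"travel":[0,0,0.5],"delta_rot":[0,0,0],"fingers":1},
    {"travel":[0,0,0],"delta_rot":[0,0,0],"fingers":1},
    {"travel":[0,0,0],"delta_rot":[0,0,0],"fingers":1},
    {"travel":[0,0,0],"delta_rot":[0,0,0],"fingers":1},
    {"travel":[0,0,0],"delta_rot":[0,0,0],"fingers":1},
    {"travel":[0,0,0],"delta_rot":[0,0,0],"fingers":1},
  ],
)

```text
clock: 15.68
eef_pos: [480.2, -8.2, 91.2]
eef_rot: [3.141, 0.0, 1.619]
wrist_force: [-2.4, 0.2, 9.9]
finger_gap: -0.1
```

```bash
python3 f.py
python3 - <<'E'
from h import *
from scipy.spatial.transform import Rotation as R
for n in ["scene","top","wrist"]:
    s=manip.read_state(); c=camera(n)
    if n=="wrist":
        T=np.eye(4);T[:3,:3]=R.from_euler("xyz",s["eef_rot"]).as_matrix();T[:3,3]=s["eef_pos"]
        c["world_from_camera"]=T@np.array(c["tool_from_camera"]); save(c,"w5.png")
    for k in ["pin_a_mid","pan","collet_a_mid","tray_mouth"]:
        print(n,k,[(np.round(W(c,r["at"])).tolist(),round(r["confidence"],2)) for r in tip_of(k,n)[:4]])
E
```

```text
[[-2.3, 0.0, 10.3], [-2.7, 0.2, 10.2], [-2.3, 0.2, 9.4], [-2.0, -0.0, 10.2]] [480.26595528  -8.19176716  91.18402996] 15.875
scene pin_a_mid []
scene pan []
scene collet_a_mid [([608.0, 24.0, 77.0], 0.48)]
scene tray_mouth [([558.0, -16.0, 55.0], 0.67)]
top pin_a_mid []
top pan []
top collet_a_mid [([605.0, 22.0, 77.0], 0.55)]
top tray_mouth []
wrist pin_a_mid [([557.0, -59.0, 6.0], 0.53)]
wrist pan [([564.0, -45.0, -0.0], 0.97)]
wrist collet_a_mid [([608.0, 24.0, 82.0], 0.68)]
wrist tray_mouth [([564.0, -13.0, 57.0], 0.8)]
```

View pics/w5.png

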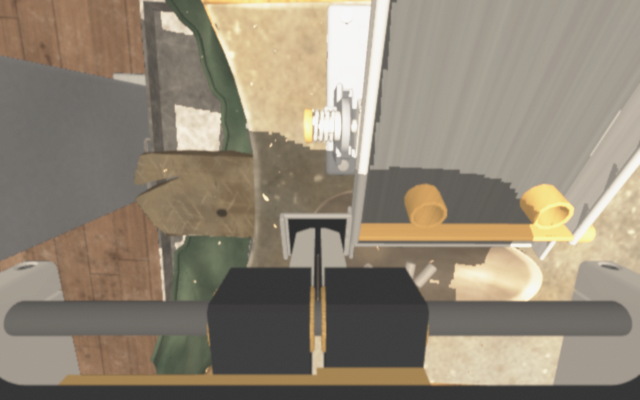

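The wrist view shows both rings behind the bar at (425,205) and (548,205). At least two pins lie in the pan near (427,272) and (405,270). I'll zoom in for the third.

Run:
```python
import cv2
a=cv2.imread("pics/w5.png")[235:300,340:560]; cv2.imwrite("pics/c5.png",cv2.convertScaleAbs(cv2.resize(a,(792,234),interpolation=cv2.INTER_CUBIC),alpha=1.5,beta=15))
```

```text
(no output)
```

View pics/c5.png

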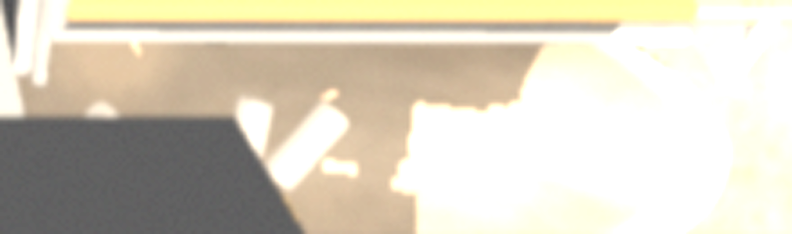

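Three pins show in the pan: the end of one at crop (100,108), and two more at (255,125) and (310,145). The wrist reads about 10 N. Easing the tray back up slowly.

>>> send_rows(
  plan=[
    {"travel":[0,0,-1],"delta_rot":[0,0,0],"fingers":1},
    {"travel":[-0.1,0,-2],"delta_rot":[0,0,0],"fingers":1},
    {"travel":[-0.1,0,-2],"delta_rot":[0,0,0],"fingers":1},
    {"travel":[-0.1,0,-2],"delta_rot":[0,0,0],"fingers":1},
    {"travel":[-0.1,0,-2],"delta_rot":[0,0,0],"fingers":1},
    {"travel":[0,0,-2],"delta_rot":[0,0,0],"fingers":1},
    {"travel":[0,0,-2],"delta_rot":[0,0,0],"fingers":1},
    {"travel":[0.1,0,-2],"delta_rot":[0,0,0],"fingers":1},
    {"travel":[0.2,0,-2],"delta_rot":[0,0,0],"fingers":1},
    {"travel":[0.3,0,-2],"delta_rot":[0,0,0],"fingers":1},
    {"travel":[0.3,0,-2],"delta_rot":[0,0,0],"fingers":1},
    {"travel":[0.3,0,-2],"delta_rot":[0,0,0],"fingers":1},
    {"travel":[0.3,0,-2],"delta_rot":[0,0,0],"fingers":1},
    {"travel":[0.3,0,-1],"delta_rot":[0,0,0],"fingers":1},
    {"travel":[0.2,0,-1],"delta_rot":[0,0,0],"fingers":1},
    {"travel":[0,0,-1],"delta_rot":[0,0,0],"fingers":1},
    {"travel":[0,0,-1],"delta_rot":[0,0,0],"fingers":1},
    {"travel":[0,0,-1],"delta_rot":[0,0,0],"fingers":1},
    {"travel":[0,0,-1],"delta_rot":[0,0,0],"fingers":1},
    {"travel":[0,0,0],"delta_rot":[0,0,0],"fingers":1},
  ],
)

```text
clock: 19.12
eef_pos: [479.9, -6.6, 121.7]
eef_rot: [-3.141, -0.0, 1.619]
wrist_force: [-0.3, -0.4, 0.6]
finger_gap: 0.7
```

Released. Now a few slow millimetres, then up and away over -y.

>>> send_rows(
  plan=[
    {"travel":[0,0,-1],"delta_rot":[0,0,0],"fingers":1},
    {"travel":[0,0,-2],"delta_rot":[0,0,0],"fingers":1},
    {"travel":[0,0,-4],"delta_rot":[0,0,0],"fingers":1},
    {"travel":[0,0,-10],"delta_rot":[0,0,0],"fingers":1},
    {"travel":[0,0,-30],"delta_rot":[0,0,0],"fingers":1},
    {"travel":[0,0,-40],"delta_rot":[0,0,0],"fingers":1},
    {"travel":[-40,0,0],"delta_rot":[0,0,0],"fingers":1},
    {"travel":[-50,0,0],"delta_rot":[0,0,0],"fingers":1},
    {"travel":[-50,0,0],"delta_rot":[0,0,0],"fingers":1},
    {"travel":[-50,0,0],"delta_rot":[0,0,0],"fingers":1},
    {"travel":[0,0,0],"delta_rot":[0,0,0],"fingers":1},
    {"travel":[0,0,0],"delta_rot":[0,0,0],"fingers":1},
  ],
)

```text
clock: 20.62
eef_pos: [489.1, -196.0, 209.1]
eef_rot: [3.141, -0.0, 1.619]
wrist_force: [0.4, 0.4, 0.4]
finger_gap: 0.4
```

Run:
```python
from h import *
for n in ["top","scene"]:
    c=camera(n)
    if n=="top":
        a=c["color"][160:260,260:440]; cv2.imwrite("pics/c6.png",cv2.resize(a,(792,440),interpolation=cv2.INTER_CUBIC)[:,:,::-1])
    for k in ["pan","thumb_plate","tray_mouth","pin_a_mid","collet_a_mid","loupe","tweezers"]:
        print(n,k,[(np.round(W(c,r["at"])).tolist(),round(r["confidence"],2)) for r in tip_of(k,n)[:3]])
s=manip.read_state(); print(s["eef_pos"],s["wrist_force"],s["clock"])
```

```text
top pan [([564.0, -51.0, -4.0], 0.92)]
top thumb_plate [([566.0, -19.0, 93.0], 0.72), ([479.0, -9.0, 98.0], 0.58)]
top tray_mouth [([567.0, -22.0, 93.0], 0.93), ([474.0, 233.0, -0.0], 0.19)]
top pin_a_mid [([564.0, -60.0, 4.0], 0.51)]
top collet_a_mid [([603.0, 24.0, 99.0], 0.61), ([563.0, -59.0, 6.0], 0.44)]
top loupe [([474.0, 229.0, 2.0], 0.61)]
top tweezers [([599.0, 336.0, -0.0], 0.6)]
scene pan [([532.0, -58.0, 7.0], 0.68), ([564.0, -48.0, 1.0], 0.56)]
scene thumb_plate [([483.0, -9.0, 98.0], 0.64)]
scene tray_mouth [([558.0, -20.0, 91.0], 0.76)]
scene pin_a_mid [([559.0, -45.0, 0.0], 0.21)]
scene collet_a_mid [([606.0, 29.0, 101.0], 0.48), ([476.0, 225.0, -0.0], 0.27)]
scene loupe [([476.0, 225.0, 6.0], 0.66), ([606.0, 28.0, 99.0], 0.59)]
scene tweezers [([592.0, 338.0, 0.0], 0.71)]
[ 489.10163427 -196.39744596  208.72680081] [ 0.18469883 -0.11719238  0.64979133] 21.425
```

View pics/c6.png

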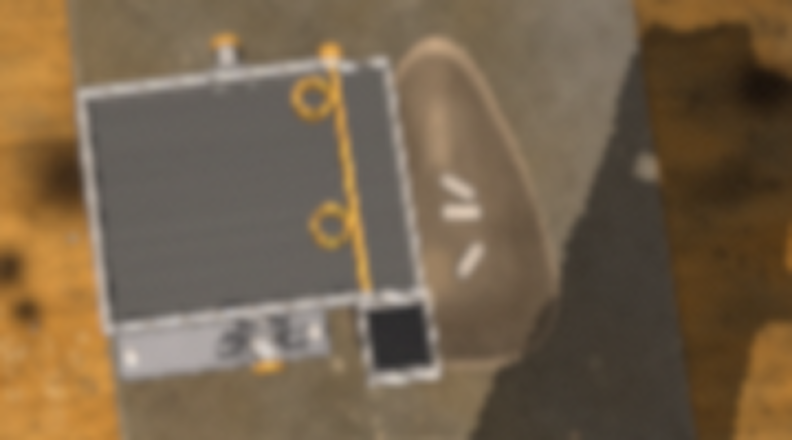

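The crop shows all three pins in the pan, near (460,215). Both rings are behind the bar, the tray is level, and the arm is clear.

```bash
python3 -c "
from cell import manip
print(manip.sign_off())"
```

```text
the job is handed in; nothing more can be done
None
```

The tray is sorted and the job is handed in, at about 21 s of the 48 s allowed; the hand-in gives no verdict.

- **Pan:** I slid it under the mouth with the open fingers. Its middle ended about 112 mm before the pivot and near the middle line.
- **Pressing:** I pressed the thumb plate down in small steps until the force jumped at the stop. I held it there for over a second, with the wrist force reading about 10.5 N at most.
- **Easing back:** I let the tray up at about 16 mm/s, well under the 150 mm/s limit, and then moved the arm clear.

**Last checks:**
- The final top picture shows three pins in the pan and both rings behind the bar.
- The tray mouth is back at its level height.
- The loupe and tweezers are within a few mm of where they started, which is within the networks' error.
- The wrist force is near zero.
- **Not measured:** I inferred the force on the stop (at least 3 N needed) from the rise of about 6 N at the plate.
- **Disagreement:** in the scene view the network's best guess for the pan was about 30 mm off. Its second guess and the top camera agreed with each other.

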